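# Short spin on the microcentrifuge

### The arm

A 6-joint arm with a two-finger parallel gripper is mounted at the origin on a cart in front of the work surface, level with it; the furniture and walls round the work are solid. World frame = base frame: x ahead of the robot, y to its left, z up, the work surface at z = 0. Lengths are in m, angles in rad, forces in N, time in s.
With the tool pointing down it reaches from about 0.375 to 0.975 m from the base axis. Payload 3.8 kg.
Tool frame: the origin (TCP) lies midway between the tips of the shut fingers; the grasp point (between the pads) lies 19 mm behind it; z points along the fingers, y is the line along which they close (so a half turn about z gives the same grasp; the last joint's range is limited). The gripper opens to 85 mm and grips with 20 to 120 N. Pads are 22 mm wide; open, the fingers measure 114 mm over their backs; the gripper's body (76 mm by 85 mm) begins 54 mm behind the grasp point. The pads swing forward as they close: fully open they stand 13 mm farther back than shut.
Start: joints at [1.271, 0.264, 1.604, -0, 1.274, -0.037], TCP at [0.175, 0.652, 0.231] pointing down, gripper open.
Joint ranges: [-2.63, 2.63], [-0.94, 2.18], [0.31, 2.57], [-1.31, 4.45], [0, 2.66], [-2.55, 2.55]. Speed limits (rad/s): [2.57, 2.57, 3.14, 3.14, 3.14, 3.14].

### API

Orientations are given as a rotation vector (axis times angle).
In Python, from workcell import bot gives the robot as it stands.
- The arm moves only by the tool step_arm, never from a script. Its argument "motion" is a list of rows, each a list of 5 numbers: the finger opening in cm, from 0 to 8.54, then the shift along the tool's x, y, z in cm, then the turn about the tool's z in degrees. In form: [[claw, dx, dy, dz, twist], ...]. A call has 1 to 20 rows; each row is the pose to reach, as a shift and turn from the pose commanded when the call began, along the tool's axes at that moment; what a row does not reach only later rows make up. A row lasts 1/10 s, in which the tool goes at most 50 mm and 8.59 degrees, less where a joint would pass 70% of its speed; a pose out of reach is approached as far as the arm can. A call with a gripper value outside its range is refused whole. The fingers move at their own pace and stop on an object; "force" is the grip in N (left out, the last holds). Time passes only in rows, so rows that repeat a pose let the fingers close. It gives the time, the measured TCP pose, the force, the opening and the grip force at its end, in the units of the state.
- bot.read_state(): the state, without advancing time (a new reading comes with each control period).
- bot.read_camera(name): name is "scene" or "top"; returns (picture, depth): 400x640x3 uint8, red, green, blue; 400x640 float32, m along the optical axis (not along the pixel's ray), 0 where there is no reading.
- bot.calibration(name): a dict with "mtx" (3x3 intrinsics, pixels), "origin" and "orientation" of the camera in the world. Camera axes: x right, y up, looking along -z (the intrinsics and any distortion apply to the point x, -y, -z); pixel columns grow to the right and rows downward; lengths in m; the calibration is good to about 2 mm. A picture is of the moment at which its call begins. calibration takes no time and is no camera call.
- bot.finish_job(): hands the job in; it is judged then, once.
The state is a dict: "time": time; "q": joint angles; "joint_vel": joint speeds; "joint_torque": joint torques, N m; "tool_pos": TCP position; "tcp_rot": TCP orientation; "wrist_force": force on the tool from outside, world axes, zero at the start; "torque": the same for the moment, N m; "width": opening from 0.0 (shut) to 1.0 (fully open); "grip_force": force on a finger pad.
Only numpy, scipy, OpenCV 4.12 (cv2) and the standard library are available. Lean on these libraries where they do the work, as an engineer would, in place of code of your own. Each camera call takes 0.05 s, during which the arm holds its last target. There are 200 camera calls.

### The job

Give the loaded tubes a short spin in the microcentrifuge, using only the closed fingers: first switch it on by pressing the left half (the one with the white bar) of the black power rocker down until it snaps over, because the lid lock and keys are dead without power; then push the raised lid down until it latches and stays shut; then press the blue short-spin key, the rightmost, fully down. The machine spins only while that key is held, so finish with the fingers still holding it down; do not press the green key, do not pick up or shove the machine, and leave everything round it where it stands.

Things in the scene. Friction and masses are not known exactly. Their poses are not given: they have to be found in the camera images.
- centrifuge: White-and-grey benchtop microcentrifuge, 280 mm deep (x) by 250 wide (y), deck 135 high, 4 kg, loose on rubber feet. Origin: under its middle, on the worktop; x points to its back, y to its left as seen from its front (robot) side, z up. Control panel along the front, lid with clear window over the rotor behind it.
- panel_middle (a point): Middle of the control panel's surface, 120 mm high; the panel slopes 0.17 rad down towards the robot. The controls stand in one row along y through this point: black rocker 78 mm to the left, dark display, green key 42 to the right, blue key 97 to the right. The shut lid begins 34 mm behind the row, its top 31 mm above this point.
- rocker (a joint): Power rocker angle, rad: 0 off (left half up), 0.32 on (left half down). It turns about a line along the machine's x and snaps over past the middle; takes 2 to 5 N at the left half.
- rocker_on_half (a point): Point on top of the rocker's left half, the half with the white bar, 18 mm left of its turning line; when off it stands about 9 mm above the panel, and it sinks about 6 as the rocker goes on. The rocker is black, 52 long (y) by 24 (x).
- lid (a joint): Lid angle, rad: 0 down on the deck, 1.15 wide open. Starts raised at 0.85 to 1.05 and stays by friction. Hinged along the back edge: the front edge comes down towards the robot. A spring lifts it: pushed only part way it rises again. At the very bottom a sprung bolt snaps over a bar under its front edge and holds it at about 0.01. Takes 2 to 3 N at the front, up to 10 N in the last 12 mm.
- lid_hinge (a point): Middle of the lid's hinge line (along the machine's y): 105 mm behind the machine's origin, 140 mm high. Does not move with the lid.
- lid_press (a point): Point to push, on the outer (upper) face of the lid, on its middle line; moves with the lid. With the lid shut it lies 165 mm in front of the hinge line and 11 above it. The lid is 14 thick and 226 wide; its grey front lip, 84 wide, ends 23 farther forward.
- short_key (a joint): Blue short-spin key: 0 up, 0.005 m fully down, moving square to the panel; a spring (2 N at first, 4 N fully down) lifts it when let go.
- short_key_top (a point): Centre of the top of the blue key, a round cap 22 across standing 7.5 above the panel (2.5 when fully down), the rightmost control.
- run_key (a joint): Green run key, same build and size, 55 to the left of the blue one: 0 up, 0.005 m down. Not to be pressed.
- tube_rack: Bystander: red wire test-tube rack, 272 x 98 x 118 high (mm). Origin: centre of its underside.
- red_bottle: Bystander: white plastic bottle with red cap, 62 across, 126 high (mm). Origin: centre of its underside.
- beaker: Bystander: clear beaker, 56 across, 70 high (mm). Origin: centre of its underside.
- small_bottle: Bystander: small white bottle with red cap, 44 across, 88 high (mm). Origin: centre of its underside.
- timer: Bystander: small white bench timer, 43 x 66 x 56 high (mm). Origin: centre of its underside.
- blue_cap: Bystander: loose blue screw cap, 47 across, 26 high (mm). Origin: centre of its underside.

How it is judged:
By the outcome, as a careful person would: the job done as asked, in the order asked, and still so for the second after the job is handed in, while the arm keeps its last pose, push and grip.
It also fails if it takes over 51 s, if anything falls off the work surface, if the arm or the gripper's body presses on something with over 40 N, if the wrist force passes 120 N, or if a joint passes its speed limit or range.

## Working session

There is one attempt and no reset: what is moved stays moved. The work goes in short steps, Python scripts to look and compute and a tool call to move; the robot and the scene stay as the last step left them, time stands still between calls to the robot, and variables do not carry over. Pictures are saved under pics/ and viewed, at most 10 in all, crops included, and the job is handed in when it is done.

Besides the shell and the picture viewer there is one more tool, called after "Call:" as name(argument=value, ...), one argument or row to a line, values as JSON. step_arm: Moves the arm, as the interface text tells. Its arguments: {"type":"object","properties":{"motion":{"type":"array","items":{"type":"array","items":{"type":"number"}}},"force":{"type":"number"}},"required":["motion"]}

```bash
mkdir -p pics; ls; python3 - <<'E'
from workcell import bot
import cv2,numpy as np
for n in("scene","top"):
    p,d=bot.read_camera(n);cv2.imwrite(f"pics/{n}0.png",p[:,:,::-1]);np.savez(f"{n}0.npz",p=p,d=d)
    print(n,bot.calibration(n))
print(bot.read_state())
E
```

```text
pics
scene {'mtx': array([[474.11964177,   0.        , 319.63187234],
       [  0.        , 474.11964177, 194.23944122],
       [  0.        ,   0.        ,   1.        ]]), 'origin': array([-0.87419731, -0.78242282,  1.09362408]), 'orientation': array([ 0.92102966, -0.53348708, -0.96495374])}
top {'mtx': array([[408.56801771,   0.        , 322.784327  ],
       [  0.        , 408.56801771, 197.38333077],
       [  0.        ,   0.        ,   1.        ]]), 'origin': array([ 3.08535114e-01, -1.41245890e-04,  1.42424374e+00]), 'orientation': array([ 0.13469509, -0.13631186, -1.58161748])}
{'time': 0.1, 'q': array([ 1.27110869e+00,  2.64683067e-01,  1.60525806e+00,  2.81512572e-05,
        1.27368485e+00, -3.68894323e-02]), 'joint_vel': array([-0.00044479, -0.00080996, -0.00282147, -0.001936  , -0.00087238,
        0.00092917]), 'joint_torque': array([-2.34800273e-04, -5.16718411e+01, -3.68584263e+01, -6.91325226e-05,
        6.49096721e-03,  3.11698818e-05]), 'tool_pos': array([0.17514369, 0.65119408, 0.23007184]), 'tcp_rot': array([-0.41158016, -3.11414352,  0.00314136]), 'wrist_force': array([ 0.63192487, -0.96829497, -0.794945  ]), 'torque': array([ 0.02496361, -0.00081448, -0.01999027]), 'grip_force': 0.0, 'width': 1.0002982069889903}
```

View pics/scene0.png

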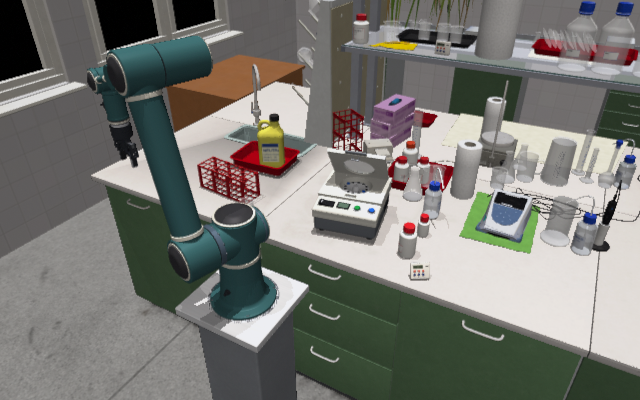

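View pics/top0.png

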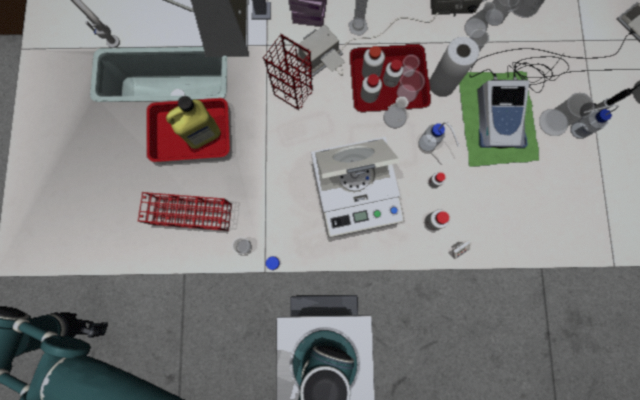

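The scene view shows the centrifuge around (352,205) with its lid raised. In the top view the rocker is near (341,221), green key (377,214), blue key (394,210). I'll measure these now.

```bash
cat > h.py <<'E'
import numpy as np,cv2
from scipy.spatial.transform import Rotation as R
from workcell import bot
def cam(n):
    c=bot.calibration(n);return c["mtx"],np.array(c["origin"]),R.from_rotvec(c["orientation"]).as_matrix()
def ray(n,u,v):
    K,o,M=cam(n);return o,M@np.array([(u-K[0,2])/K[0,0],-(v-K[1,2])/K[1,1],-1.])
def onz(n,u,v,z):
    o,d=ray(n,u,v);return o+d*(z-o[2])/d[2]
def dep(n,u,v,D): 
    o,d=ray(n,u,v);return o+d*D[int(round(v)),int(round(u))]
def proj(n,P):
    K,o,M=cam(n);p=M.T@(np.array(P)-o);return K[0,0]*p[0]/-p[2]+K[0,2],K[1,1]*p[1]/p[2]+K[1,2]
def blob(p,box,lo,hi):
    u0,v0,u1,v1=box;h=cv2.cvtColor(p[v0:v1,u0:u1],cv2.COLOR_RGB2HSV)
    m=cv2.inRange(h,lo,hi);n,l,s,c=cv2.connectedComponentsWithStats(m)
    k=1+np.argmax(s[1:,4]);return c[k]+[u0,v0],s[k]
E
python3 - <<'E'
from h import *
for n,b in(("top",(310,190,410,245)),("scene",(310,185,395,245))):
    f=np.load(n+"0.npz");p,d=f["p"],f["d"]
    for nm,lo,hi,z in(("green",(45,100,60),(80,255,255),.127),("blue",(100,110,60),(125,255,255),.127)):
        c,s=blob(p,b,lo,hi);print(n,nm,c,s,onz(n,*c,z).round(4),dep(n,*c,d).round(4))
    u0,v0,u1,v1=b
    cv2.imwrite(f"pics/{n}crop.png",cv2.resize(p[v0:v1,u0:u1,::-1],None,fx=7,fy=7,interpolation=cv2.INTER_CUBIC))
E
```

```text
top green [376.84615385 213.38461538] [64 21  6  6 26] [ 0.4796 -0.1754  0.127 ] [ 0.4798 -0.1756  0.1254]
top blue [393.5        209.78571429] [81 17  6  6 28] [ 0.4904 -0.2292  0.127 ] [ 0.4907 -0.2296  0.1248]
scene green [356.77777778 207.5       ] [45 21  5  4 18] [ 0.4761 -0.1766  0.127 ] [ 0.4761 -0.1766  0.127 ]
scene blue [371.2 209.8] [59 23  6  5 20] [ 0.4878 -0.2298  0.127 ] [ 0.486  -0.2306  0.1283]
```

View pics/topcrop.png

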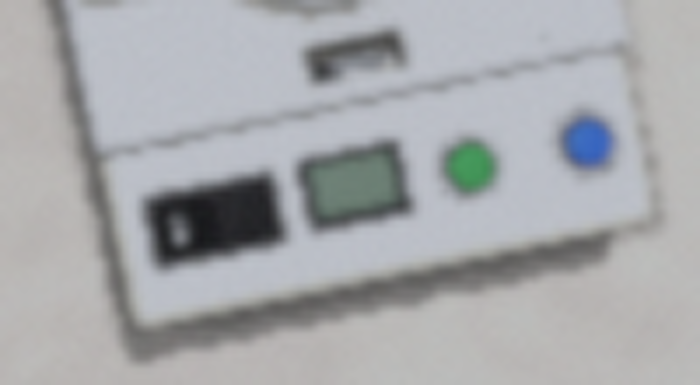

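View pics/scenecrop.png

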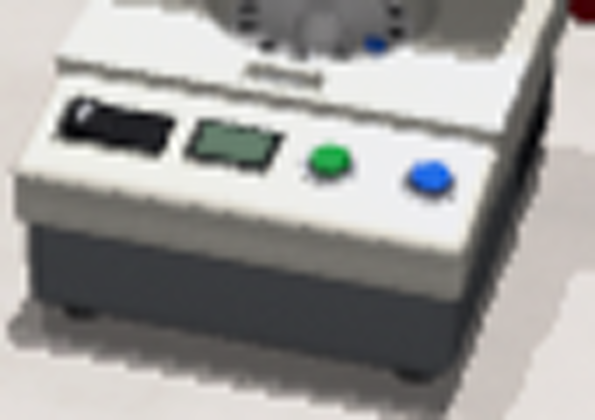

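The crops show the rocker (white bar on its left) centred near top-pixel (340.9,221.1), with the display, green key and blue key in one row. The measured key spacing is 55 mm, which matches what's given. Next I fit the machine frame and get the lid angle from depth.

```bash
cat >> h.py <<'E'
def frame(): # panel-row fit, averaged over both views
    P=[]
    for n,rk,b in(("top",(340.9,221.1),(310,190,410,245)),("scene",(326.6,203.1),(310,185,395,245))):
        p=np.load(n+"0.npz")["p"]
        g=blob(p,b,(45,100,60),(80,255,255))[0];bl=blob(p,b,(100,110,60),(125,255,255))[0]
        P.append([onz(n,*rk,.126)[:2],onz(n,*g,.1265)[:2],onz(n,*bl,.1265)[:2]])
    P=np.array(P);M=P.mean(0);s=np.array([.078,-.042,-.097])
    A=np.c_[s,np.ones(3)];sol=np.linalg.lstsq(A,M,rcond=None)[0]
    ey=sol[0]/np.linalg.norm(sol[0]);ex=np.array([ey[1],-ey[0]]);return P,M,sol,ex,ey
E
python3 - <<'E'
from h import *
P,M,sol,ex,ey=frame();print(P.round(4),"\n",sol.round(4),np.linalg.norm(sol[0]),ex,ey)
print("resid",(np.c_[[.078,-.042,-.097],np.ones(3)]@sol-M).round(4))
pm=sol[1];org=pm+.117*ex
print("org",org,"yaw",np.arctan2(ex[1],ex[0]))
for n in("top","scene"):
    f=np.load(n+"0.npz");D=f["d"];K,o,Rm=cam(n)
    v,u=np.mgrid[130:245,300:410];d=D[v,u]
    X=o+(np.stack([(u-K[0,2])/K[0,0],-(v-K[1,2])/K[1,1],-np.ones(u.shape)],-1)*d[...,None])@Rm.T
    X=X[d>0];q=X[:,:2]-org;mx=q@ex;my=q@ey;k=(abs(my)<.035)
    for a in np.arange(-.15,.16,.01):
        z=X[k&(abs(mx-a)<.005),2]
        if len(z):print(n,round(a,3),len(z),np.percentile(z,[5,50,95]).round(3))
E
```

```text
[[[ 0.4566 -0.0599]
  [ 0.4796 -0.1755]
  [ 0.4904 -0.2293]]

 [[ 0.4499 -0.0632]
  [ 0.4768 -0.1763]
  [ 0.4885 -0.2296]]] 
 [[-0.2072  0.9583]
 [ 0.4694 -0.1362]] 0.9804695267373776 [0.97741601 0.21132426] [-0.21132426  0.97741601]
resid [[ 0.      0.0002]
 [-0.0001 -0.0005]
 [ 0.0001  0.0003]]
org [ 0.58379152 -0.11142978] yaw 0.21292962030941587
top -0.15 109 [-0.003  0.111  0.118]
top -0.14 65 [0.112 0.116 0.12 ]
top -0.13 73 [0.113 0.119 0.125]
top -0.12 67 [0.118 0.122 0.126]
top -0.11 69 [0.118 0.123 0.128]
top -0.1 65 [0.12  0.125 0.129]
top -0.09 68 [0.121 0.124 0.13 ]
top -0.08 71 [0.122 0.126 0.134]
top -0.07 75 [0.127 0.135 0.141]
top -0.06 56 [0.1   0.133 0.138]
top -0.05 78 [0.094 0.125 0.138]
top -0.04 63 [0.132 0.136 0.14 ]
top -0.03 29 [0.093 0.1   0.141]
top -0.02 83 [0.091 0.118 0.125]
top -0.01 67 [0.105 0.122 0.128]
top 0.0 148 [0.118 0.265 0.298]
top 0.01 125 [0.114 0.127 0.296]
top 0.02 122 [0.115 0.133 0.285]
top 0.03 94 [0.115 0.26  0.27 ]
top 0.04 49 [0.116 0.242 0.257]
top 0.05 46 [0.226 0.231 0.237]
top 0.06 46 [0.212 0.219 0.224]
top 0.07 49 [0.198 0.205
[... 470 characters left out ...]
.121 0.128 0.138]
scene -0.07 34 [0.125 0.133 0.136]
scene -0.06 15 [0.131 0.134 0.138]
scene -0.05 29 [0.126 0.133 0.139]
scene -0.04 27 [0.125 0.133 0.138]
scene -0.03 5 [0.128 0.133 0.134]
scene -0.02 4 [0.123 0.126 0.126]
scene -0.01 38 [0.12  0.266 0.295]
scene 0.0 103 [0.119 0.281 0.296]
scene 0.01 63 [0.116 0.261 0.277]
scene 0.02 46 [0.115 0.13  0.261]
scene 0.03 30 [0.114 0.129 0.248]
scene 0.04 37 [0.115 0.125 0.235]
scene 0.05 48 [0.118 0.217 0.228]
scene 0.06 57 [0.12  0.203 0.215]
scene 0.07 41 [0.119 0.194 0.203]
scene 0.08 58 [0.118 0.175 0.186]
scene 0.09 94 [0.115 0.133 0.172]
scene 0.1 82 [0.122 0.147 0.16 ]
scene 0.11 16 [0.131 0.136 0.146]
scene 0.12 1 [0.132 0.132 0.132]
```

```bash
cat >> h.py <<'E'
def conv(*T,yaw=None,base=None):
    s=bot.read_state();Rt=R.from_rotvec(s["tcp_rot"]).as_matrix();b=s["tool_pos"] if base is None else base
    for t in T: print(np.round(t,4),"->",(Rt.T@(np.array(t)-b)*100).round(2))
    ty=Rt[:,1];print("tool y yaw",np.degrees(np.arctan2(ty[1],ty[0])),"x",Rt[:,0].round(3),"pos",s["tool_pos"].round(4),"F",s["wrist_force"].round(2),"t",s["time"],"q6",s["q"][5])
E
python3 -c "
from h import *
conv((.4488,-.0413,.20),(.4488,-.0413,.15))"
```

```text
[ 0.4488 -0.0413  0.2   ] -> [-44.42 -59.76   3.12]
[ 0.4488 -0.0413  0.15  ] -> [-44.42 -59.75   8.12]
tool y yaw 74.94230429084793 x [-0.966  0.26   0.   ] pos [0.1751 0.6512 0.2301] F [ 0.63 -0.97 -0.79] t 0.1 q6 -0.03688943233942548
```

Call:
step_arm(
  motion=[
    [0,-2,-2.5,0,-4],
    [0,-5,-6.5,0,-8],
    [0,-8,-10.5,0,-12],
    [0,-11,-14.5,0,-16],
    [0,-14,-18.5,0,-20],
    [0,-17,-22.5,0,-24],
    [0,-20,-26.5,0,-27],
    [0,-23,-30.5,0,-27.2],
    [0,-26,-34.5,0,-27.2],
    [0,-29,-38.5,0,-27.2],
    [0,-32,-42.5,0,-27.2],
    [0,-35,-46.5,0.5,-27.2],
    [0,-38,-50.5,1,-27.2],
    [0,-41,-54.5,2,-27.2],
    [0,-43,-57.5,2.5,-27.2],
    [0,-44.4,-59.8,3.1,-27.2],
    [0,-44.4,-59.8,3.1,-27.2],
    [0,-44.4,-59.8,3.1,-27.2],
    [0,-44.4,-59.8,3.1,-27.2],
  ],
  force=40,
)

```text
time: 2.0
tool_pos: [0.4484, -0.0402, 0.2002]
tcp_rot: [0.333, -3.124, -0.001]
wrist_force: [0.6, 0.4, -0.2]
width: -0.003
grip_force: 0.0
```

```bash
python3 - <<'E'
from h import *
conv((.4488,-.0413,.14),(.4488,-.0413,.126))
p,d=bot.read_camera("scene");a=p[110:250,270:420]
q,e=bot.read_camera("top");b=q[100:250,280:440]
cv2.imwrite("pics/a1.png",np.hstack([cv2.resize(a,(400,400)),cv2.resize(b,(400,400))])[:,:,::-1])
E
```

```text
[ 0.4488 -0.0413  0.14  ] -> [-0.02 -0.12  6.02]
[ 0.4488 -0.0413  0.126 ] -> [-0.02 -0.12  7.42]
tool y yaw 102.16918987666378 x [-0.978 -0.211  0.   ] pos [ 0.4484 -0.0402  0.2002] F [ 0.59  0.44 -0.19] t 2.0 q6 -1.9285057798783152
```

View pics/a1.png

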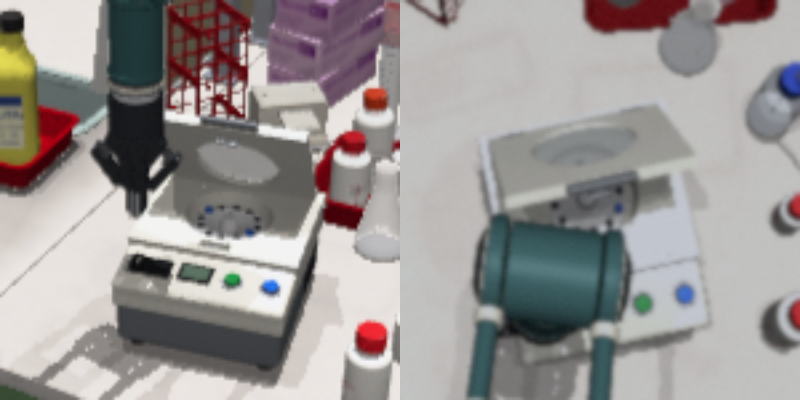

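The picture shows the shut fingers above the left end of the rocker, near (137,205) in the left pane. The lid is well clear. I'll press down.

Call:
step_arm(
  motion=[
    [0,0,-0.1,3,0],
    [0,0,-0.1,5.5,0],
    [0,0,-0.1,6.6,0],
    [0,0,-0.1,6.8,0],
    [0,0,-0.1,7,0],
    [0,0,-0.1,7.1,0],
    [0,0,-0.1,7.2,0],
    [0,0,-0.1,7.3,0],
    [0,0,-0.1,7.3,0],
  ],
)

```text
time: 3.0
tool_pos: [0.4497, -0.0422, 0.1277]
tcp_rot: [-0.332, 3.122, -0.001]
wrist_force: [-0.0, 0.3, 0.7]
width: -0.0
grip_force: 0.3
```

Call:
step_arm(
  motion=[
    [0,0,0,0.1,0],
    [0,0,0,0.2,0],
    [0,0,0,0.2,0],
  ],
)

```text
time: 3.3
tool_pos: [0.4488, -0.0421, 0.125]
tcp_rot: [0.332, -3.124, 0.0]
wrist_force: [0.2, -0.5, 0.5]
width: 0.0
grip_force: 0.0
```

Call:
step_arm(
  motion=[
    [0,0,0,0.1,0],
    [0,0,0,0.2,0],
    [0,0,0,0.3,0],
    [0,0,0,0.3,0],
  ],
)

```text
time: 3.7
tool_pos: [0.4492, -0.0422, 0.1241]
tcp_rot: [0.332, -3.124, 0.001]
wrist_force: [-4.6, -0.3, 13.7]
width: 0.002
grip_force: 7.3
```

```bash
python3 -c "
from h import *
conv()"
```

```text
tool y yaw 102.14421554752904 x [-0.978 -0.21   0.   ] pos [ 0.4492 -0.0422  0.1241] F [-4.59 -0.29 13.66] t 3.7 q6 -1.9311053569527792
```

Hard contact at z = 0.124 with 13.7 N matches a fully tipped rocker. I'll lift and look.

Call:
step_arm(
  motion=[
    [0,0,0,-1,0],
    [0,0,0,-5,0],
    [0,0,0,-10,0],
    [0,0,0,-15,0],
    [0,0,0,-19,0],
    [0,0,0,-21,0],
    [0,0,0,-21,0],
  ],
)

```text
time: 4.4
tool_pos: [0.4508, -0.0423, 0.3365]
tcp_rot: [-0.331, 3.117, -0.003]
wrist_force: [-0.3, 0.6, -0.1]
width: -0.003
grip_force: 0.0
```

```bash
python3 - <<'E'
from h import *
p,d=bot.read_camera("scene");a=p[185:245,310:395];np.savez("scene1.npz",p=p,d=d)
o=np.load("scene0.npz")["p"][185:245,310:395]
cv2.imwrite("pics/a2.png",np.vstack([cv2.resize(x,(425,300),interpolation=cv2.INTER_CUBIC) for x in(o,a)])[:,:,::-1])
org=np.array([.5838,-.1114]);ex=np.array([.9774,.2113])
T=[]
for th in(.94,.8,.65,.5,.35,.2,.1,0,-.02):
    c,s=np.cos(th),np.sin(th);x=.105-.165*c+.011*s+.011;z=.14+.165*s+.011*c
    T.append([*(org+x*ex),z])
th=.94;T=[T[0]+np.array([.0,.0,.045])]+T
conv(*T)
E
```

```text
[ 0.6107 -0.1056  0.3247] -> [-14.41  -9.59   0.96]
[ 0.6107 -0.1056  0.2797] -> [-14.4   -9.58   5.46]
[ 0.5925 -0.1095  0.266 ] -> [-12.53  -9.58   6.82]
[ 0.5753 -0.1132  0.2486] -> [-10.76  -9.58   8.56]
[ 0.5608 -0.1164  0.2288] -> [-9.27 -9.58 10.54]
[ 0.5494 -0.1188  0.2069] -> [-8.1  -9.58 12.72]
[ 0.5413 -0.1206  0.1836] -> [-7.26 -9.58 15.05]
[ 0.5378 -0.1213  0.1674] -> [-6.9  -9.57 16.67]
[ 0.5359 -0.1218  0.151 ] -> [-6.7  -9.57 18.31]
[ 0.5357 -0.1218  0.1477] -> [-6.68 -9.57 18.64]
tool y yaw 102.13727550039957 x [-0.978 -0.21  -0.003] pos [ 0.4497 -0.0422  0.3338] F [-0.24  0.04 -0.6 ] t 4.45 q6 -1.931144606877069
```

View pics/a2.png

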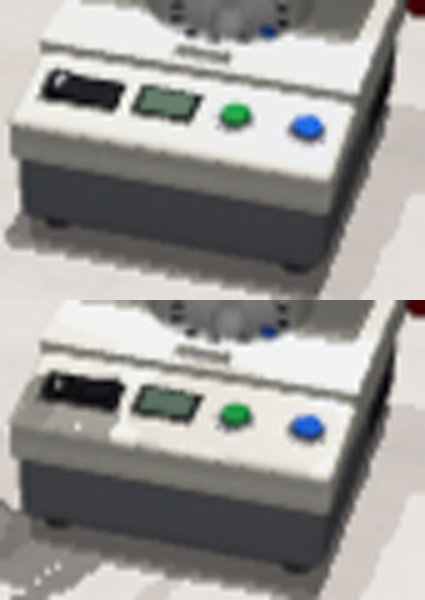

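Before is on top, after is below. The rocker's left end looks lower and its right end higher, and the machine hasn't moved. I'll confirm with depth.

```bash
python3 - <<'E'
from h import *
org=np.array([.5838,-.1114]);ex=np.array([.9774,.2113]);ey=np.array([-.2113,.9774])
q,e=bot.read_camera("top");np.savez("top1.npz",p=q,d=e)
for n in("scene0","scene1","top0","top1"):
    f=np.load(n+".npz");D=f["d"];p=f["p"];K,o,Rm=cam(n[:-1])
    b=(310,185,395,245) if n[0]=="s" else (310,190,410,245)
    v,u=np.mgrid[b[1]:b[3],b[0]:b[2]];d=D[v,u]
    X=o+(np.stack([(u-K[0,2])/K[0,0],-(v-K[1,2])/K[1,1],-np.ones(u.shape)],-1)*d[...,None])@Rm.T
    qx=X[...,:2]-org;mx=qx@ex+.117;my=qx@ey-.078;h=X[...,2]-(.12+mx*.1717)
    for nm,lo,hi in(("L",.008,.026),("R",-.026,-.008)):
        k=(abs(mx)<.010)&(my>lo)&(my<hi);print(n,nm,k.sum(),"h mm",(1e3*np.median(h[k])).round(1),(1e3*h[k].mean()).round(1),"bright",p[v[k],u[k]].mean().round())
    k=(abs(mx)<.006)&(abs(my+.058)<.015);print(" display",p[v[k],u[k]].mean(0).round())
    for nm,lo,hi in(("green",(45,100,60),(80,255,255)),("blue",(100,110,60),(125,255,255))):
        try: print(" ",nm,blob(p,b,lo,hi)[0].round(1))
        except Exception: print(nm,"hidden")
E
```

```text
scene0 L 18 h mm 5.5 5.8 bright 56.0
scene0 R 25 h mm 1.2 -17.4 bright 55.0
 display [ 87. 100.  90.]
  green [356.8 207.5]
  blue [371.2 209.8]
scene1 L 25 h mm 3.2 -21.0 bright 39.0
scene1 R 25 h mm 5.6 -9.4 bright 31.0
 display [82. 95. 85.]
  green [356.8 207.5]
  blue [371.2 209.9]
top0 L 37 h mm 8.4 7.9 bright 62.0
top0 R 36 h mm 2.9 3.0 bright 45.0
 display [100. 116. 107.]
  green [376.8 213.4]
  blue [393.5 209.8]
top1 L 46 h mm 601.1 342.3 bright 78.0
top1 R 14 h mm 6.2 6.7 bright 32.0
 display [ 91. 104.  97.]
  green [376.8 213.4]
  blue [393.5 209.8]
```

Depth confirms it's on: the left half fell and the right half rose (1.2 to 5.6 mm). The machine didn't move. Now the lid, following its arc.

Call:
step_arm(
  motion=[
    [0,0,-2,-2.5,0],
    [0,-3,-5,-2.5,0],
    [0,-6,-8,-2.5,0],
    [0,-9.5,-9.6,-2.5,0],
    [0,-13,-9.6,-2.5,0],
    [0,-14.4,-9.6,-1,0],
    [0,-14.4,-9.6,1.5,0],
    [0,-14.4,-9.6,4,0],
    [0,-14.4,-9.6,5,0],
    [0,-14.0,-9.6,5.6,0],
    [0,-12.5,-9.6,6.8,0],
    [0,-11.6,-9.6,7.7,0],
    [0,-10.8,-9.6,8.6,0],
    [0,-10,-9.6,9.6,0],
    [0,-9.3,-9.6,10.5,0],
    [0,-8.7,-9.6,11.6,0],
    [0,-8.1,-9.6,12.7,0],
    [0,-7.7,-9.6,13.9,0],
    [0,-7.3,-9.6,15,0],
    [0,-7.1,-9.6,15.8,0],
  ],
)

```text
time: 6.5
tool_pos: [0.5381, -0.1209, 0.173]
tcp_rot: [0.332, -3.123, -0.0]
wrist_force: [0.1, 0.1, 1.4]
width: -0.004
grip_force: 0.8
```

```bash
python3 - <<'E'
from h import *
conv((.5378,-.1213,.1674),(.5359,-.1218,.151),(.5357,-.1218,.1477))
p,d=bot.read_camera("scene");a=p[110:250,270:420]
q,e=bot.read_camera("top");b=q[100:250,280:440]
cv2.imwrite("pics/a3.png",np.hstack([cv2.resize(a,(400,400)),cv2.resize(b,(400,400))])[:,:,::-1])
E
```

```text
[ 0.5378 -0.1213  0.1674] -> [ 0.04 -0.03  0.56]
[ 0.5359 -0.1218  0.151 ] -> [ 0.23 -0.04  2.2 ]
[ 0.5357 -0.1218  0.1477] -> [ 0.25 -0.03  2.53]
tool y yaw 102.13862447384653 x [-0.978 -0.21   0.   ] pos [ 0.5381 -0.1209  0.173 ] F [0.12 0.09 1.39] t 6.5 q6 -2.0488388810453455
```

View pics/a3.png

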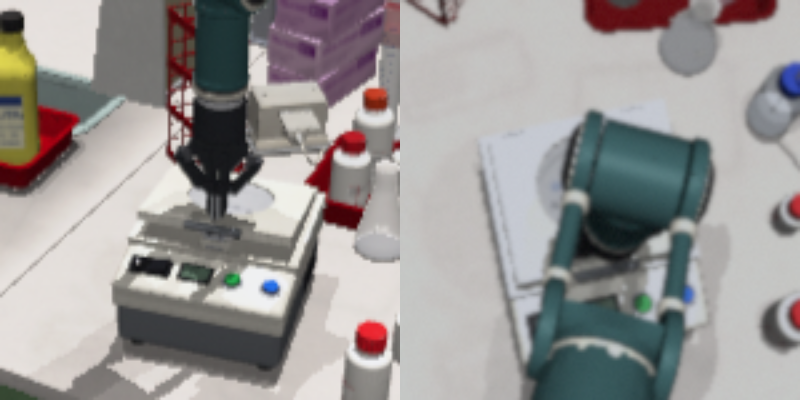

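The lid is riding under the fingers, almost down, with its lip near (213,230) in the left pane. I'll keep pushing down to the latch.

Call:
step_arm(
  motion=[
    [0,0.1,0,0.6,0],
    [0,0.1,0,1,0],
    [0,0.2,0,1.3,0],
    [0,0.2,0,1.6,0],
    [0,0.2,0,1.9,0],
    [0,0.2,0,2.1,0],
    [0,0.2,0,2.3,0],
    [0,0.2,0,2.4,0],
    [0,0.2,0,2.4,0],
  ],
)

```text
time: 7.5
tool_pos: [0.5365, -0.1214, 0.1503]
tcp_rot: [0.332, -3.124, 0.0]
wrist_force: [-2.1, -1.2, 3.5]
width: 0.0
grip_force: 1.7
```

Call:
step_arm(
  motion=[
    [0,0,0,0.1,0],
    [0,0,0,0.2,0],
    [0,0,0,0.25,0],
    [0,0,0,0.25,0],
  ],
)

```text
time: 7.9
tool_pos: [0.5364, -0.1214, 0.1487]
tcp_rot: [0.332, -3.124, 0.0]
wrist_force: [-4.4, -0.8, 7.7]
width: 0.001
grip_force: 4.2
```

Call:
step_arm(
  motion=[
    [0,0,0,0.1,0],
    [0,0,0,0.2,0],
    [0,0,0,0.3,0],
    [0,0,0,0.3,0],
  ],
)

```text
time: 8.3
tool_pos: [0.5364, -0.1215, 0.1467]
tcp_rot: [0.332, -3.124, 0.0]
wrist_force: [-8.2, -0.0, 14.5]
width: -0.001
grip_force: 7.1
```

Call:
step_arm(
  motion=[
    [0,0.1,0,0.1,0],
    [0,0.1,0,0.2,0],
    [0,0.1,0,0.3,0],
    [0,0.1,0,0.3,0],
  ],
)

```text
time: 8.7
tool_pos: [0.5364, -0.1215, 0.1451]
tcp_rot: [-0.332, 3.122, -0.001]
wrist_force: [-8.0, 1.7, 19.1]
width: 0.0
grip_force: 9.6
```

Call:
step_arm(
  motion=[
    [0,0,0,-0.5,0],
    [0,0,0,-1,0],
    [0,0,0,-2,0],
    [0,0,0,-4,0],
    [0,0,0,-4,0],
    [0,0,0,-4,0],
  ],
)

```text
time: 9.3
tool_pos: [0.536, -0.1216, 0.1818]
tcp_rot: [-0.332, 3.123, -0.0]
wrist_force: [-1.5, -0.5, 0.4]
width: -0.003
grip_force: 0.0
```

```bash
cat > prof.py <<'E'
from h import *
def prof(tag,ylim=(-.06,.06)):
    org=np.array([.5838,-.1114]);ex=np.array([.9774,.2113]);ey=np.array([-.2113,.9774])
    for n in("scene","top"):
        p,D=bot.read_camera(n);np.savez(f"{n}{tag}.npz",p=p,d=D);K,o,Rm=cam(n)
        v,u=np.mgrid[130:245,300:410];d=D[v,u]
        X=o+(np.stack([(u-K[0,2])/K[0,0],-(v-K[1,2])/K[1,1],-np.ones(u.shape)],-1)*d[...,None])@Rm.T
        q=X[...,:2]-org;mx=q@ex;my=q@ey
        for a in(-.11,-.09,-.08,-.07,-.06,-.05,-.03,0,.03,.06,.09,.11):
            r=[]
            for lo,hi in((-.11,-.06),(-.05,.05),(.06,.11)):
                k=(abs(mx-a)<.005)&(my>lo)&(my<hi)&(d>0)&(X[...,2]<.2);r.append((k.sum(),(np.median(X[k][:,2]) if k.any() else 0).round(3)))
            print(n,a,r)
        b=(310,185,395,245) if n[0]=="s" else (310,190,410,245)
        for nm,lo,hi in(("green",(45,100,60),(80,255,255)),("blue",(100,110,60),(125,255,255))):
            try: print(" ",nm,blob(p,b,lo,hi)[0].round(1))
            except Exception: print(nm,"hidden")
E
python3 -c "
from prof import *
prof(2)"
```

```text
scene -0.11 [(np.int64(12), np.float64(0.123)), (np.int64(48), np.float64(0.124)), (np.int64(21), np.float64(0.126))]
scene -0.09 [(np.int64(26), np.float64(0.125)), (np.int64(42), np.float64(0.125)), (np.int64(21), np.float64(0.124))]
scene -0.08 [(np.int64(44), np.float64(0.131)), (np.int64(128), np.float64(0.136)), (np.int64(28), np.float64(0.127))]
scene -0.07 [(np.int64(73), np.float64(0.143)), (np.int64(98), np.float64(0.137)), (np.int64(66), np.float64(0.143))]
scene -0.06 [(np.int64(20), np.float64(0.153)), (np.int64(56), np.float64(0.153)), (np.int64(29), np.float64(0.149))]
scene -0.05 [(np.int64(24), np.float64(0.151)), (np.int64(41), np.float64(0.153)), (np.int64(13), np.float64(0.151))]
scene -0.03 [(np.int64(19), np.float64(0.153)), (np.int64(32), np.float64(0.152)), (np.int64(23), np.float64(0.152))]
scene 0 [(np.int64(18), np.float64(0.152)), (np.int64(22), np.float64(0.148)), (np.int64(19), np.float64(0.152))]
scene 0.03 [(np.int64(15), np.float64(0.151)), (np.int64(25), np.float64(0.148)), (np.int64(17), np.float64(0.152))]
scene 0.06 [(np.int64(15), np.float64(0.15
[... 783 characters left out ...]
nt64(36), np.float64(0.137))]
top -0.06 [(np.int64(28), np.float64(0.153)), (np.int64(59), np.float64(0.153)), (np.int64(32), np.float64(0.152))]
top -0.05 [(np.int64(26), np.float64(0.152)), (np.int64(20), np.float64(0.155)), (np.int64(38), np.float64(0.153))]Traceback (most recent call last):
  File "<string>", line 3, in <module>
    prof(2)
    ~~~~^^^
  File "prof.py", line 12, in prof
    k=(abs(mx-a)<.005)&(my>lo)&(my<hi)&(d>0)&(X[...,2]<.2);r.append((k.sum(),(np.median(X[k][:,2]) if k.any() else 0).round(3)))
                                                                             ^^^^^^^^^^^^^^^^^^^^^^^^^^^^^^^^^^^^^^^^^^^^^^
AttributeError: 'int' object has no attribute 'round'
```

The lid is flat at 0.151–0.153 with the fingers off it, and the machine is unmoved. Next is the blue key.

```bash
python3 -c "
from h import *
conv((.4893,-.2295,.18),(.4893,-.2295,.128))"
```

```text
[ 0.4893 -0.2295  0.18  ] -> [ 6.74 -9.61  0.06]
[ 0.4893 -0.2295  0.128 ] -> [ 6.73 -9.62  5.26]
tool y yaw 102.14266363565196 x [-0.978 -0.21   0.001] pos [ 0.535  -0.1213  0.1806] F [ 0.6  -1.01 -0.36] t 9.4 q6 -2.0511967373227216
```

Call:
step_arm(
  motion=[
    [0,2,-3,0,0],
    [0,4,-6,0,0],
    [0,6,-8.5,0,0],
    [0,6.75,-9.6,0,0],
    [0,6.75,-9.6,0,0],
    [0,6.75,-9.6,1.5,0],
    [0,6.75,-9.6,3,0],
    [0,6.75,-9.6,3.5,0],
    [0,6.75,-9.6,3.5,0],
  ],
)

```text
time: 10.3
tool_pos: [0.4887, -0.228, 0.1444]
tcp_rot: [0.334, -3.12, -0.004]
wrist_force: [-0.7, -0.3, -0.1]
width: -0.001
grip_force: 0.0
```

```bash
sed -i 's/np.median(X\[k\]\[:,2\]) if k.any() else 0)/np.median(X[k][:,2]) if k.any() else np.float64(0))/' prof.py; python3 - <<'E'
from prof import *
conv((.4893,-.2295,.128));prof(3)
a=np.load("scene3.npz")["p"][130:250,300:420];b=np.load("top3.npz")["p"][120:250,300:430]
cv2.imwrite("pics/a4.png",np.hstack([cv2.resize(a,(400,400)),cv2.resize(b,(400,400))])[:,:,::-1])
E
```

```text
[ 0.4893 -0.2295  0.128 ] -> [-0.03 -0.17  1.63]
tool y yaw 102.21877653207751 x [-0.977 -0.212  0.003] pos [ 0.4887 -0.228   0.1444] F [-0.67 -0.26 -0.11] t 10.3 q6 -2.266827227930081
scene -0.11 [(np.int64(27), np.float64(0.126)), (np.int64(51), np.float64(0.123)), (np.int64(14), np.float64(0.127))]
scene -0.09 [(np.int64(14), np.float64(0.124)), (np.int64(50), np.float64(0.125)), (np.int64(15), np.float64(0.124))]
scene -0.08 [(np.int64(22), np.float64(0.128)), (np.int64(116), np.float64(0.135)), (np.int64(37), np.float64(0.128))]
scene -0.07 [(np.int64(20), np.float64(0.142)), (np.int64(99), np.float64(0.144)), (np.int64(61), np.float64(0.142))]
scene -0.06 [(np.int64(0), np.float64(0.0)), (np.int64(43), np.float64(0.152)), (np.int64(32), np.float64(0.149))]
scene -0.05 [(np.int64(0), np.float64(0.0)), (np.int64(27), np.float64(0.152)), (np.int64(20), np.float64(0.152))]
scene -0.03 [(np.int64(2), np.float64(0.154)), (np.int64(23), np.float64(0.151)), (np.int64(17), np.float64(0.152))]
scene 0 [(np.int64(2), np.float64(0.147)), (np.int64(20), np.float64(0.147)), (np.int64(13), np
[... 1233 characters left out ...]
(41), np.float64(0.153)), (np.int64(97), np.float64(0.152)), (np.int64(47), np.float64(0.152))]
top 0 [(np.int64(49), np.float64(0.152)), (np.int64(95), np.float64(0.148)), (np.int64(46), np.float64(0.152))]
top 0.03 [(np.int64(45), np.float64(0.151)), (np.int64(93), np.float64(0.148)), (np.int64(50), np.float64(0.153))]
top 0.06 [(np.int64(45), np.float64(0.15)), (np.int64(92), np.float64(0.148)), (np.int64(51), np.float64(0.152))]
top 0.09 [(np.int64(49), np.float64(0.152)), (np.int64(97), np.float64(0.149)), (np.int64(47), np.float64(0.151))]
top 0.11 [(np.int64(44), np.float64(0.151)), (np.int64(90), np.float64(0.152)), (np.int64(49), np.float64(0.152))]
  green [376.9 213.2]
blue hidden
```

View pics/a4.png

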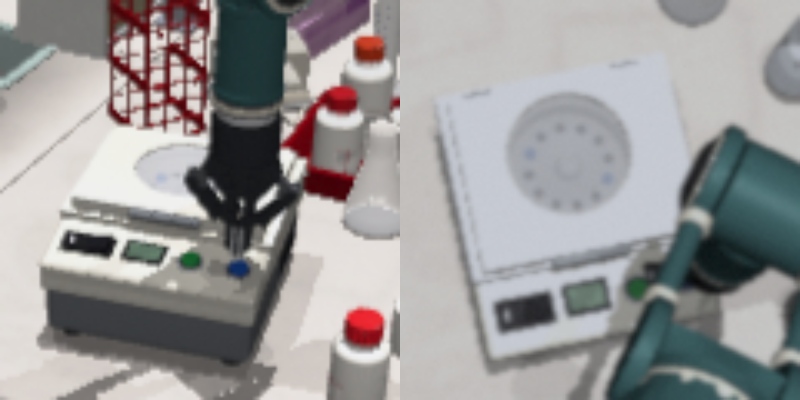

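The lid is still shut after the fingers left it, and the fingers are just above the blue key at (238,268) in the left pane. I'll press it.

Call:
step_arm(
  motion=[
    [0,0,0,0.7,0],
    [0,0,0,1.2,0],
    [0,0,0,1.5,0],
    [0,0,0,1.7,0],
    [0,0,0,1.8,0],
    [0,0,0,1.9,0],
    [0,0,0,2.0,0],
    [0,0,0,2.0,0],
    [0,0,0,2.0,0],
  ],
)

```text
time: 11.3
tool_pos: [0.49, -0.2295, 0.1271]
tcp_rot: [-0.332, 3.124, -0.0]
wrist_force: [-0.7, 1.3, 3.1]
width: 0.002
grip_force: 1.4
```

Call:
step_arm(
  motion=[
    [0,0,0,0.1,0],
    [0,0,0,0.2,0],
    [0,0,0,0.3,0],
    [0,0,0,0.4,0],
    [0,0,0,0.4,0],
    [0,0,0,0.4,0],
  ],
)

```text
time: 11.9
tool_pos: [0.4905, -0.2296, 0.1239]
tcp_rot: [-0.332, 3.123, -0.0]
wrist_force: [-0.9, 2.5, 7.3]
width: -0.001
grip_force: 4.2
```

Call:
step_arm(
  motion=[
    [0,0,0,0.1,0],
    [0,0,0,0.2,0],
    [0,0,0,0.2,0],
    [0,0,0,0.2,0],
  ],
)

```text
time: 12.3
tool_pos: [0.4906, -0.2296, 0.1236]
tcp_rot: [-0.332, 3.122, -0.001]
wrist_force: [-4.5, 5.3, 17.9]
width: 0.002
grip_force: 9.0
```

The key is bottomed: the last 2 mm of command moved it only 0.3 mm and added 10 N. z = 0.1236 is where the fully-down key should be, above the panel. One last check before handing in.

Call:
step_arm(
  motion=[
    [0,0,0,0,0],
    [0,0,0,0,0],
    [0,0,0,0,0],
    [0,0,0,0,0],
    [0,0,0,0,0],
    [0,0,0,0,0],
    [0,0,0,0,0],
    [0,0,0,0,0],
  ],
)

```text
time: 13.1
tool_pos: [0.4907, -0.2296, 0.1236]
tcp_rot: [-0.332, 3.122, -0.001]
wrist_force: [-4.9, 5.4, 18.0]
width: 0.001
grip_force: 9.0
```

```bash
python3 - <<'E'
from prof import *
conv();import io,contextlib
with contextlib.redirect_stdout(io.StringIO()) as f: prof(4)
print("\n".join(l for l in f.getvalue().split("\n") if "-0.06" in l or "-0.03" in l or "green" in l or "0.11" in l))
a=np.load("scene4.npz")["p"][150:250,300:400];b=np.load("top4.npz")["p"][120:250,300:430]
cv2.imwrite("pics/a5.png",np.hstack([cv2.resize(a,(400,400)),cv2.resize(b,(400,400))])[:,:,::-1])
E
```

```text
tool y yaw 102.14616240988536 x [-0.978 -0.21  -0.002] pos [ 0.4907 -0.2296  0.1236] F [-4.94  5.38 18.03] t 13.1 q6 -2.2670868983621952
scene -0.11 [(np.int64(32), np.float64(0.144)), (np.int64(46), np.float64(0.124)), (np.int64(20), np.float64(0.125))]
scene -0.06 [(np.int64(5), np.float64(0.153)), (np.int64(29), np.float64(0.152)), (np.int64(29), np.float64(0.148))]
scene -0.03 [(np.int64(0), np.float64(0.0)), (np.int64(15), np.float64(0.151)), (np.int64(15), np.float64(0.153))]
scene 0.11 [(np.int64(2), np.float64(0.151)), (np.int64(15), np.float64(0.151)), (np.int64(12), np.float64(0.153))]
  green [356.8 207.5]
top -0.11 [(np.int64(0), np.float64(0.0)), (np.int64(93), np.float64(0.123)), (np.int64(51), np.float64(0.126))]
top -0.06 [(np.int64(31), np.float64(0.153)), (np.int64(96), np.float64(0.153)), (np.int64(48), np.float64(0.153))]
top -0.03 [(np.int64(38), np.float64(0.154)), (np.int64(93), np.float64(0.152)), (np.int64(48), np.float64(0.152))]
top 0.11 [(np.int64(45), np.float64(0.151)), (np.int64(87), np.float64(0.152)), (np.int64(47), np.float64(0.151))]
  green [376.6 213.2]
```

View pics/a5.png

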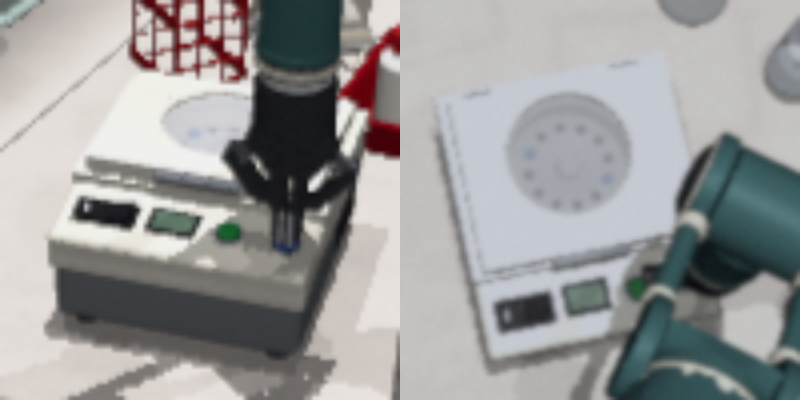

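The fingers hold the blue key down at (287,243), the lid is shut, the rocker is on, and the green key and machine haven't moved.

```bash
python3 -c "
from workcell import bot
print(bot.finish_job())"
```

```text
the job is handed in; nothing more can be done
None
```

I handed the job in at about 13 s: power rocker on, lid down and staying shut, and the fingers still holding the blue key at its stop with about 18 N. The green key wasn't pressed and the machine didn't move, but I saw no visible rotor turn in the pictures.

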